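Lock the tube rotator's carrier on its shaft

TASK

Put the tube rotator's carrier back in service: push the grey carrier plate with its hub fully home on the shaft, then press the linch pin fully down through the hub and shaft, and then swing the pin's wire ring right over the nose of the hub, as far as it will go. Leave the glassware and other things around it where they stand.

Things in the scene. Friction and masses are not known exactly. Their poses are not given: they have to be found in the camera images.
- rotator: Tube rotator, fixed: white housing (140 mm wide, 155 tall) with a level 18 mm steel shaft, axis 100 mm above the worktop, pointing toward the robot. Origin: on the worktop straight below the shaft's cross hole, where the pin must end up. Own x runs along the shaft from its free end to the housing, y left, z up. Housing front at own x = +138 mm; shaft ends at own x = -10 mm.
- hub (a joint): Slide of the hub on the shaft: metres that it stands out from home; 0 = home against the shaft's collar, up to 0.05 = pulled out along the rotator's -x. It cannot turn; it needs about 3 N and stays where left. The hub is an aluminium sleeve, 30 mm thick (44 at the rear), with an upright grey carrier plate at its rear, 190 mm wide, 64 tall, 8 thick.
- hub_nose (a point): Centre of the hub's closed front end (30 mm across), 15 mm in front of the pin's axis, 100 mm above the worktop. Moves with the hub.
- plate_face (a point): Centre of the front face of the grey carrier plate on the hub, 75 mm behind the pin's axis, 100 mm above the worktop; axes as the rotator's. The face is bare and may be pushed left and right of the hub (its ends lie 95 mm from the centre, top and bottom edge 32 mm); two white tube caps stand 6 mm out of it, 38 mm left and right and 18 mm below the centre.
- pin (a joint): Slide of the steel linch pin (8 mm thick), upright in the hub's cross hole: metres pressed down; 0 = head 34 mm above the hub, 0.034 = fully home, head on the hub, tip out below. Needs about 5 N and stays where left. If the hub is not home the pin meets the shaft, or goes down in front of the shaft's end and then blocks the hub.
- pin_head_top (a point): Centre of the top of the pin's dark head (18 mm across, 13 tall); z = 0.162 at joint 0, 0.128 when home. Axes as the rotator's.
- ring (a joint): Hinge of the wire ring on the pin's head, along the rotator's y, 7 mm below the head's top (arms left and right of the head): rad from straight up; negative = leaning back toward the plate, +1.57 = level toward the robot, +2.64 = end stop, swung right over the hub's nose, far bar in front of and below it. Stiff (0.025 N m, 0.6 N at the far bar), stays where left.
- ring_far_bar (a point): Middle of the ring's far bar, 46 mm from the hinge axis. The ring is of 5 mm round wire, 50 mm wide outside and 40 inside; own z points from the hinge to this bar.
- small_beaker: Bystander beside the rotator: clear beaker, 53 mm wide, 70 tall (mm). Origin at the centre of its underside.
- flask: Bystander beside the rotator: clear conical flask, 69 mm wide, 120 tall (mm). Origin at the centre of its underside.
- vial_white: Bystander beside the rotator: small brown vial with a white cap, 32 mm wide, 54 tall (mm). Origin at the centre of its underside.
- vial_black: Bystander beside the rotator: small clear vial with a black cap, 32 mm wide, 54 tall (mm). Origin at the centre of its underside.
- tape_roll: Bystander beside the rotator: roll of tape lying flat, 104 mm wide, 25 tall (mm). Origin at the centre of its underside.
- bottle: Bystander beside the rotator: amber bottle with an orange cap, 47 mm wide, 92 tall (mm). Origin at the centre of its underside.

How it is judged:
By the outcome, as a careful person would: the job done as asked, in the order asked, and still so for the second after the job is handed in, with the robot touching nothing.
It also fails if it takes over 48 s, if anything falls off the work surface, if the arm or the gripper's body presses on something with over 40 N, if the wrist force passes 120 N, or if a joint passes its speed limit or range.

ROBOT

A 6-joint arm with a two-finger parallel gripper is mounted at the origin on a cart in front of the work surface, level with it; the furniture and walls round the work are solid. World frame = base frame: x ahead of the robot, y to its left, z up, the work surface at z = 0. Lengths are in m, angles in rad, forces in N, time in s.
With the tool pointing down it reaches from about 0.325 to 0.925 m from the base axis. Payload 3.1 kg.
Tool frame: the origin (TCP) lies midway between the tips of the shut fingers; the grasp point (between the pads) lies 19 mm behind it; z points along the fingers, y is the line along which they close (so a half turn about z gives the same grasp; the last joint's range is limited). The gripper opens to 85 mm and grips with 20 to 120 N. Pads are 22 mm wide; open, the fingers measure 114 mm over their backs; the gripper's body (76 mm by 85 mm) begins 54 mm behind the grasp point. The pads swing forward as they close: fully open they stand 13 mm farther back than shut.
Start: joints at [-1.46, 0.217, 1.613, -0, 1.311, -0.112], TCP at [0.138, -0.61, 0.231] pointing down, gripper open.
Joint ranges: [-2.75, 2.75], [-0.78, 2.1], [0.31, 2.55], [-1.13, 4.27], [0.13, 2.63], [-2.58, 2.58]. Speed limits (rad/s): [2.79, 2.79, 3.14, 3.14, 3.14, 3.14].

INTERFACE

Orientations are given as [roll, pitch, yaw] about the fixed x, y, z axes, in that order (R = Rz(yaw) Ry(pitch) Rx(roll)).
In Python, from rig import robot gives the robot as it stands.
- The arm moves only by the tool send_rows, never from a script. Its argument "series" is a list of rows, each a list of 2 entries, a list of its own where there are three numbers: the shift along the tool's x, y, z scaled (see below), then the turn about the tool's z scaled (see below). In form: [[[tx, ty, tz], yaw], ...]. A call has 1 to 12 rows; each row is the pose to reach, as a shift and turn from the pose commanded when the call began, along the tool's axes at that moment; what a row does not reach only later rows make up. The controller multiplies each number of a shift by 0.15 m and each number of a turn by pi/4 rad. A row lasts 1/10 s, in which the tool goes at most 50 mm and 8.59 degrees, less where a joint would pass 70% of its speed; a pose out of reach is approached as far as the arm can. A call with a number of a shift or a turn outside -1 to 1 is refused whole. A call with a gripper value outside its range is refused whole. "fingers" is the closure, from -1 (fully open) to 1 (shut), set as the call begins (left out, the last holds). The fingers move at their own pace and stop on an object; the grip force is fixed at half the most. Time passes only in rows, so rows that repeat a pose let the fingers close. It gives the time, the measured TCP pose, the force, the opening and the grip force at its end, in the units of the state.
- robot.sense(): the state, without advancing time (a new reading comes with each control period).
- robot.read_camera(name): name is "scene" or "top" or "wrist"; returns the picture (384x512x3 uint8, blue, green, red); there is no depth.
- robot.camera_params(name): a dict with "mtx" (3x3 intrinsics, pixels), "k1" (the pictures are not rectified: a ray, as slopes to the right and down, at radius r is drawn at 1 + k1 r^2 times it, then the intrinsics apply), "T" (4x4, takes a point from camera to world coordinates). Camera axes: x right, y down, z forward; pixel columns grow to the right and rows downward; lengths in m; the calibration is good to about 2 mm. A picture is of the moment at which its call begins: read the wrist's pose just before it. camera_params takes no time and is no camera call; for the wrist camera it gives the pose at the moment of the call.
- robot.hand_in(): hands the job in; it is judged then, once.
The state is a dict: "time": time; "qpos": joint angles; "qvel": joint speeds; "joint_efforts": joint torques, N m; "eef_pos": TCP position; "orientation": TCP orientation; "wrist_force": force on the tool from outside, world axes, zero at the start; "moment": the same for the moment, N m; "finger_gap": finger opening in m; "grip_force": force on a finger pad.
Only numpy, scipy, OpenCV 4.12 (cv2) and the standard library are available. Lean on these libraries where they do the work, as an engineer would, in place of code of your own. Each camera call takes 0.05 s, during which the arm holds its last target. There are 200 camera calls.

## Working session

There is one attempt and no reset: what is moved stays moved. The work goes in short steps, Python scripts to look and compute and a tool call to move; the robot and the scene stay as the last step left them, time stands still between calls to the robot, and variables do not carry over. Pictures are saved under pics/ and viewed, at most 10 in all, crops included, and the job is handed in when it is done.

Besides the shell and the picture viewer there is one more tool, called by a JSON object that holds its "fn" and its "kwargs", one argument or row to a line. send_rows: Moves the arm, as the interface text tells. Shifts and turns lie within -1 to 1; 1 stands for 0.15 m of shift or pi/4 rad of turn. Its arguments: {"type":"object","properties":{"series":{"type":"array"},"fingers":{"type":"number"}},"required":["series"]}

```bash
ls; mkdir -p pics; python3 - <<'E'
from rig import robot
import cv2
s=robot.sense();print(s)
for n in("scene","top"):
    im=robot.read_camera(n);cv2.imwrite(f"pics/{n}0.png",im);p=robot.camera_params(n);print(n,p)
print(robot.camera_params("wrist"))
a=cv2.imread("pics/scene0.png");b=cv2.imread("pics/top0.png")
E
```

```text
pics
{'time': 0.0, 'qpos': array([-1.46019320e+00,  2.17776963e-01,  1.61497916e+00, -1.19196714e-05,
        1.31126699e+00, -1.12194286e-01]), 'qvel': array([ 0.00050319, -0.0010979 , -0.00204743,  0.0002483 , -0.00047157,
       -0.00039525]), 'joint_efforts': array([ 5.55485149e-04, -3.96846771e+01, -3.03850651e+01,  1.61177815e-05,
        9.88755579e-03,  8.49614480e-06]), 'eef_pos': array([ 0.13802858, -0.60871584,  0.2299306 ]), 'orientation': array([-3.13917618e+00, -2.60671672e-04,  2.22800174e-01]), 'wrist_force': array([0.22574026, 0.12220453, 0.08342946]), 'moment': array([-0.02364545,  0.00218152, -0.0059693 ]), 'grip_force': 0.0, 'finger_gap': 0.08524353262594231}
scene {'mtx': array([[375.65517921,   0.        , 259.07646803],
       [  0.        , 375.65517921, 187.19373018],
       [  0.        ,   0.        ,   1.        ]]), 'k1': -0.08186229650842708, 'T': array([[-0.62193893, -0.55923803,  0.54812845,  0.11535119],
       [-0.78303234,  0.43768177, -0.44192197,  0.4311865 ],
       [ 0.00723374, -0.70405078, -0.71011279,  0.76030532],
       [ 0.        ,  0.   
[... 223 characters left out ...]
493733, 'T': array([[-0.01641516, -0.98278609,  0.18401641,  0.31884825],
       [-0.99981941,  0.01789659,  0.00639252,  0.03242093],
       [-0.00957575, -0.18387824, -0.98290238,  1.56313125],
       [ 0.        ,  0.        ,  0.        ,  1.        ]])}
{'mtx': array([[333.86234678,   0.        , 254.06071608],
       [  0.        , 333.86234678, 194.13893093],
       [  0.        ,   0.        ,   1.        ]]), 'k1': -0.07920493292768357, 'T': array([[ 0.22075642, -0.93860613, -0.26511343,  0.2073208 ],
       [-0.97532655, -0.21305022, -0.05785958, -0.59400597],
       [-0.00217512,  0.27134504, -0.96247968,  0.37177573],
       [ 0.        ,  0.        ,  0.        ,  1.        ]])}
```

View pics/scene0.png

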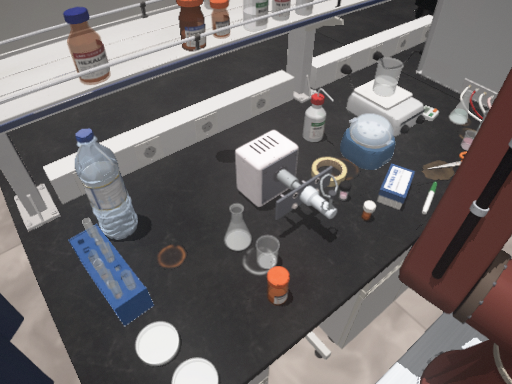

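View pics/top0.png

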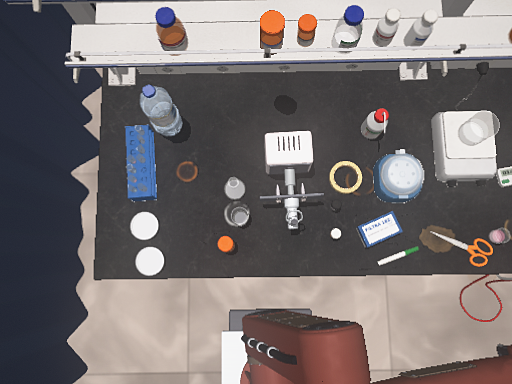

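The rotator is at about (290,175) in the top view and (290,175) in the scene view. Its shaft points at the robot, and the pin and ring are at the front. The glassware is to its left, and the tape and vials are to its right. Next I'll look at enlarged crops.

```bash
python3 - <<'E'
import cv2,numpy as np
a=cv2.imread("pics/scene0.png")[125:225,225:355];b=cv2.imread("pics/top0.png")[125:240,245:345]
a=cv2.resize(a,None,fx=6,fy=6,interpolation=cv2.INTER_CUBIC);cv2.imwrite("pics/c1.png",a)
b=cv2.resize(b,None,fx=5,fy=5,interpolation=cv2.INTER_CUBIC);cv2.imwrite("pics/c2.png",b)
E
```

```text
(no output)
```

View pics/c1.png

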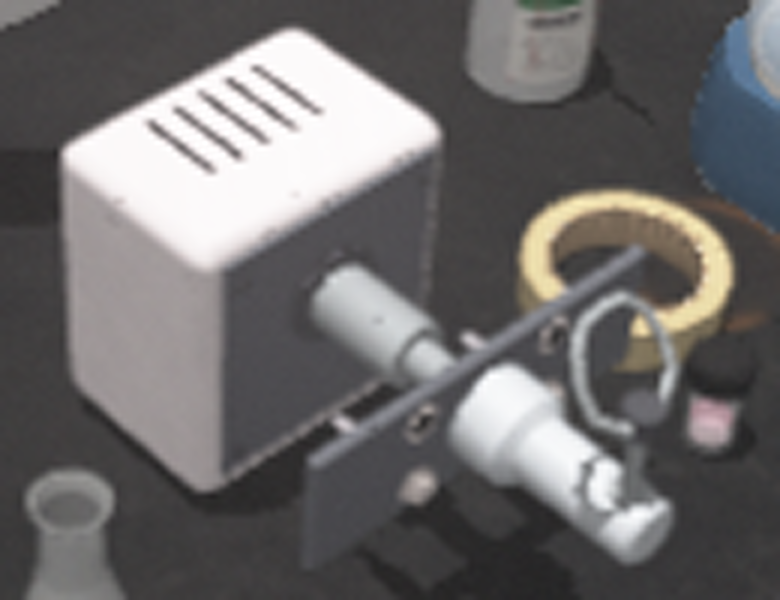

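View pics/c2.png

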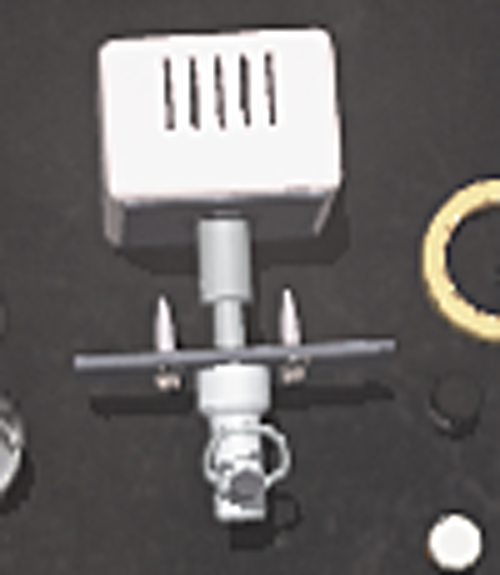

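The crops show the hub pulled out, the pin up and the ring leaning back toward the plate. The pin head is at top pixel (293.6,222) and scene pixel (332.5,192.5). The plate's top edge runs from (260.2,197.4) to (324,194) in the top view.

```bash
cat >h.py <<'E'
import cv2,numpy as np
from rig import robot
def ray(n,u,v,P=None):
    P=P or robot.camera_params(n);K=P["mtx"];T=P["T"]
    q=cv2.undistortPoints(np.array([[[u,v]]],float),K,np.array([P["k1"],0,0,0.]))[0,0]
    return T[:3,3],T[:3,:3]@np.array([q[0],q[1],1])
def plane(n,u,v,z,P=None):
    o,d=ray(n,u,v,P);return o+d*(z-o[2])/d[2]
def tri(r1,r2):
    (o1,d1),(o2,d2)=r1,r2
    s=np.linalg.lstsq(np.c_[d1,-d2],o2-o1,rcond=None)[0]
    a,b=o1+s[0]*d1,o2+s[1]*d2
    return (a+b)/2,np.linalg.norm(a-b)
def proj(n,X,P=None):
    P=P or robot.camera_params(n);T=P["T"];p=(np.array(X)-T[:3,3])@T[:3,:3]
    x=p[:2]/p[2];x=x*(1+P["k1"]*(x@x));K=P["mtx"];return K[0,0]*x[0]+K[0,2],K[1,1]*x[1]+K[1,2]
E
python3 - <<'E'
from h import *
np.set_printoptions(precision=4,suppress=True)
t=lambda x,y:(x/5+245-.4,y/5+125-.4)
s=lambda x,y:(x/6+225-.4,y/6+125-.4)
for n,p,z in(("plateL",(76,360),.132),("plateR",(395,344),.132),("head",(243,485),.162),("nosetop",(240,515),.115),("houseFL",(112,198),.155),("houseFR",(335,190),.155),("houseBL",(103,38),.155),("houseBR",(325,32),.155),("collarL",(203,300),.1),("collarR",(250,298),.1),("hubL",(216,500),.1),("hubR",(265,500),.1),("hubrearL",(199,385),.1),("hubrearR",(270,380),.1)):
    print(n,plane("top",*t(*p),z))
for n,p,z in(("plateL",(310,460),.132),("plateR",(642,248),.132),("head",(645,403),.162),("houseFL",(222,270),.155),("houseFR",(438,140),.155)):
    print("scene",n,plane("scene",*s(*p),z))
print(tri(ray("top",*t(243,485)),ray("scene",*s(645,403))))
print("plateL",tri(ray("top",*t(76,360)),ray("scene",*s(310,460))))
print("plateR",tri(ray("top",*t(395,344)),ray("scene",*s(642,248))))
E
```

```text
plateL [0.5424 0.0324 0.132 ]
plateR [ 0.5486 -0.1547  0.132 ]
head [ 0.4642 -0.0612  0.162 ]
nosetop [ 0.4515 -0.062   0.115 ]
houseFL [0.6341 0.0097 0.155 ]
houseFR [ 0.6365 -0.1205  0.155 ]
houseBL [0.7311 0.0131 0.155 ]
houseBR [ 0.7322 -0.1181  0.155 ]
collarL [ 0.5826 -0.0447  0.1   ]
collarR [ 0.5833 -0.073   0.1   ]
hubL [ 0.462  -0.0491  0.1   ]
hubR [ 0.4615 -0.0781  0.1   ]
hubrearL [ 0.531  -0.0409  0.1   ]
hubrearR [ 0.5332 -0.0834  0.1   ]
scene plateL [0.541  0.0374 0.132 ]
scene plateR [ 0.547  -0.1499  0.132 ]
scene head [ 0.4657 -0.0603  0.162 ]
scene houseFL [0.6251 0.0131 0.155 ]
scene houseFR [ 0.6322 -0.1099  0.155 ]
(array([ 0.4649, -0.0607,  0.162 ]), np.float64(0.0017468499022355378))
plateL (array([0.5442, 0.0331, 0.126 ]), np.float64(0.002089155841773561))
plateR (array([ 0.55  , -0.155 ,  0.1268]), np.float64(0.0013608543183427312))
```

{"fn": "send_rows", "kwargs": {
  "series": [
    [[1, -0.8, 0], 0.245],
    [[1, -0.8, 0], 0.245],
    [[1, -0.8, 0], 0.245],
    [[1, -0.8, 0], 0.245],
    [[1, -0.8, 0], 0.245],
    [[1, -0.8, 0], 0.245]
  ],
  "fingers": 1
}}

```text
time: 0.7
eef_pos: [0.2583, -0.4587, 0.231]
orientation: [3.141, 0.001, 0.033]
wrist_force: [-1.2, -0.2, 0.4]
finger_gap: 0.0005
grip_force: 0.0
```

{"fn": "send_rows", "kwargs": {
  "series": [
    [[0.8, -1, 0], 0],
    [[0.8, -1, 0], 0],
    [[0.8, -1, 0], 0],
    [[0.8, -1, 0], 0],
    [[0.8, -1, 0], 0]
  ]
}}

```text
time: 1.2
eef_pos: [0.375, -0.3036, 0.2312]
orientation: [-3.14, -0.001, 0.034]
wrist_force: [-0.4, -0.8, -0.5]
finger_gap: 0.0003
grip_force: 0.0
```

{"fn": "send_rows", "kwargs": {
  "series": [
    [[0.8, -1, 0], 0],
    [[0.8, -1, 0], 0],
    [[0.8, -1, 0], 0],
    [[0.8, -1, 0], 0],
    [[0.8, -1, 0], 0]
  ]
}}

```text
time: 1.7
eef_pos: [0.4909, -0.1508, 0.2314]
orientation: [-3.141, -0.001, 0.034]
wrist_force: [0.2, 0.1, -0.6]
finger_gap: 0.0001
grip_force: 0.0
```

{"fn": "send_rows", "kwargs": {
  "series": [
    [[0.13, -0.08, 0], 0],
    [[0.13, -0.08, 0.33], 0],
    [[0.13, -0.08, 0.6], 0],
    [[0.13, -0.08, 0.83], 0],
    [[0.13, -0.08, 0.83], 0],
    [[0.13, -0.08, 0.83], 0]
  ]
}}

```text
time: 2.3
eef_pos: [0.5073, -0.1415, 0.1066]
orientation: [-3.142, 0.002, 0.028]
wrist_force: [0.1, -0.0, -0.2]
finger_gap: -0.0001
grip_force: 0.0
```

```bash
python3 - <<'E'
from h import *
P=robot.camera_params("wrist");im=robot.read_camera("wrist");cv2.imwrite("pics/w1.png",im)
P2=robot.camera_params("wrist");s=robot.sense();print(s["eef_pos"],s["wrist_force"],P2["T"])
for X in((0.465,-.061,.162),(.541,-.061,.1),tuple(s["eef_pos"])):print(X,proj("wrist",X,P2))
E
```

```text
[ 0.50876856 -0.14172086  0.10833717] [-0.46047973  0.33908674  0.79970875] [[ 0.0283987  -0.96255884 -0.26958114  0.57941241]
 [-0.99959592 -0.02701541 -0.00884079 -0.13970423]
 [ 0.00122693  0.26972327 -0.9629371   0.25013891]
 [ 0.          0.          0.          1.        ]]
(0.465, -0.061, 0.162) (np.float64(35.662707591142464), np.float64(418.3932213400134))
(0.541, -0.061, 0.1) (np.float64(84.70359038845899), np.float64(182.174510805324))
(np.float64(0.5087685619400006), np.float64(-0.1417208632628227), np.float64(0.10833717309986494)) (np.float64(253.7091096463118), np.float64(257.9030381052318))
```

View pics/w1.png

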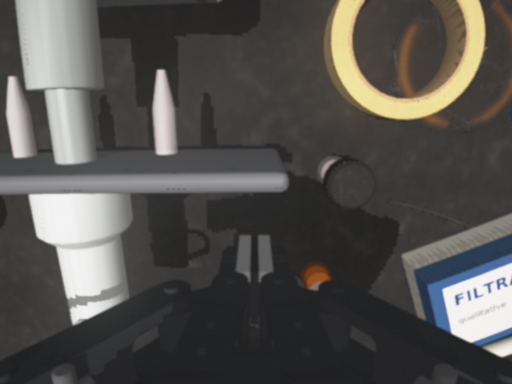

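The view shows the shut fingers at about (254,240), in front of the bare right end of the plate (front edge at row 185, end at column 288). The shaft gap behind the plate is visible. Now I'll push.

{"fn": "send_rows", "kwargs": {
  "series": [
    [[0.06, 0, 0], 0],
    [[0.12, 0, 0], 0],
    [[0.16, 0, 0], 0],
    [[0.2, 0, 0], 0],
    [[0.24, 0, 0], 0],
    [[0.28, 0, 0], 0],
    [[0.31, 0, 0], 0],
    [[0.31, 0, 0], 0]
  ]
}}

```text
time: 3.15
eef_pos: [0.5552, -0.138, 0.1066]
orientation: [-3.141, -0.001, 0.031]
wrist_force: [0.6, 0.5, 0.3]
finger_gap: -0.0002
grip_force: 0.0
```

{"fn": "send_rows", "kwargs": {
  "series": [
    [[0.02, 0, 0], 0],
    [[0.04, 0, 0], 0],
    [[0.05, 0, 0], 0]
  ]
}}

```text
time: 3.45
eef_pos: [0.5616, -0.1378, 0.1065]
orientation: [-3.141, 0.001, 0.03]
wrist_force: [-3.5, 0.1, 1.5]
finger_gap: -0.0003
grip_force: 1.5
```

{"fn": "send_rows", "kwargs": {
  "series": [
    [[0.02, 0, 0], 0],
    [[0.03, 0, 0], 0]
  ]
}}

```text
time: 3.65
eef_pos: [0.564, -0.1376, 0.1064]
orientation: [-3.141, 0.007, 0.031]
wrist_force: [-11.5, -0.3, 7.1]
finger_gap: 0.0003
grip_force: 5.8
```

{"fn": "send_rows", "kwargs": {
  "series": [
    [[0.02, 0, 0], 0],
    [[0.03, 0, 0], 0],
    [[0.03, 0, 0], 0]
  ]
}}

```text
time: 3.95
eef_pos: [0.5638, -0.1376, 0.1064]
orientation: [-3.14, 0.018, 0.032]
wrist_force: [-21.2, -0.2, 14.1]
finger_gap: -0.0001
grip_force: 10.7
```

The plate hit a hard stop at 21 N, with no motion between the last two pushes. I'll back off, rise and look at the pin with the wrist camera.

{"fn": "send_rows", "kwargs": {
  "series": [
    [[-0.3, 0, 0], 0],
    [[-0.3, 0, 0], 0],
    [[-0.3, 0, -0.3], 0],
    [[-0.3, 0, -0.6], 0],
    [[-0.3, 0, -0.98], 0],
    [[-0.3, 0, -0.98], 0],
    [[-0.6, -0.1, -0.98], 0],
    [[-0.9, -0.2, -0.98], 0],
    [[-0.9, -0.2, -0.98], 0],
    [[-0.9, -0.2, -0.98], 0]
  ]
}}

```text
time: 4.95
eef_pos: [0.4351, -0.1117, 0.2537]
orientation: [3.141, -0.003, 0.03]
wrist_force: [0.2, 0.1, 0.6]
finger_gap: -0.0
grip_force: 0.0
```

```bash
python3 - <<'E'
from h import *
P=robot.camera_params("wrist");im=robot.read_camera("wrist");cv2.imwrite("pics/w2.png",im)
s=robot.sense();print(s["eef_pos"],s["orientation"],s["wrist_force"])
np.save("w2T.npy",P["T"])
for X in((0.4975,-.060,.162),(.573,-.058,.1)):print(X,proj("wrist",X,P))
E
```

```text
[ 0.43615994 -0.11217272  0.25443964] [ 3.14040654 -0.00337051  0.03026995] [ 0.28531531 -0.59309875  0.3704535 ]
(0.4975, -0.06, 0.162) (np.float64(181.09772242093396), np.float64(111.68532477609517))
(0.573, -0.058, 0.1) (np.float64(193.3026834372984), np.float64(15.933705394376375))
```

View pics/w2.png

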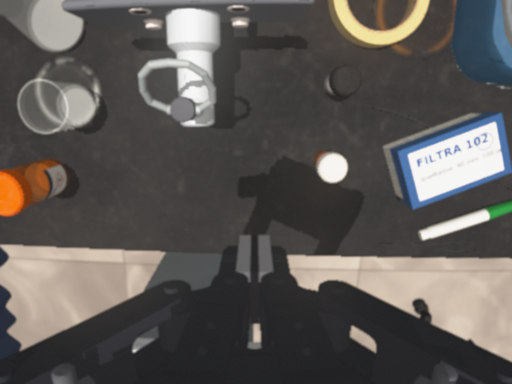

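```bash
python3 - <<'E'
from h import *
P=robot.camera_params("wrist");P["T"]=np.load("w2T.npy")
h=plane("wrist",182,108,.162,P);print("head",h,"scene/top:",(.498,-.06))
c=np.array([np.cos(.03),np.sin(.03)])
for th in np.arange(-1.2,0.1,.1):
    X=[h[0]-46e-3*np.sin(th)*c[0],h[1]-46e-3*np.sin(th)*c[1],.155+.046*np.cos(th)]
    print(round(th,1),np.round(proj("wrist",X,P),1))
im=cv2.imread("pics/w2.png")
cv2.imwrite("pics/w2c.png",cv2.resize(im[0:140,110:260],None,fx=4,fy=4,interpolation=cv2.INTER_CUBIC))
E
```

```text
head [ 0.49998557 -0.06067011  0.162     ] scene/top: (0.498, -0.06)
-1.2 [175.8  39. ]
-1.1 [174.4  41. ]
-1.0 [173.   43.8]
-0.9 [171.8  47.5]
-0.8 [170.6  52. ]
-0.7 [169.6  57.2]
-0.6 [168.8  63.3]
-0.5 [168.1  69.9]
-0.4 [167.6  77.2]
-0.3 [167.3  84.9]
-0.2 [167.3  92.9]
-0.1 [167.4 101.1]
0.0 [167.8 109.4]
```

View pics/w2c.png

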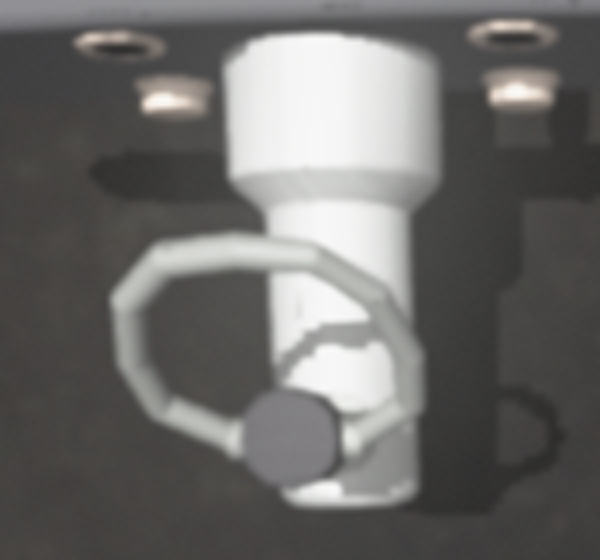

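The pin head is at (182,108) and the ring's far bar at (169,61), which puts the ring at about -0.63 rad. The hub is home, with the pin predicted at x≈0.499. The shut tips are about 17 mm wide, so they fit inside the ring. Next I'll press the pin, set slightly forward on the head.

{"fn": "send_rows", "kwargs": {
  "series": [
    [[0.2, -0.16, 0], 0],
    [[0.41, -0.33, 0], 0],
    [[0.41, -0.33, 0], 0],
    [[0.41, -0.33, 0.2], 0],
    [[0.41, -0.33, 0.4], 0],
    [[0.41, -0.33, 0.52], 0],
    [[0.41, -0.33, 0.58], 0],
    [[0.41, -0.33, 0.64], 0],
    [[0.41, -0.33, 0.7], 0],
    [[0.41, -0.33, 0.7], 0]
  ]
}}

```text
time: 6.0
eef_pos: [0.4955, -0.0608, 0.1486]
orientation: [3.141, -0.001, 0.03]
wrist_force: [-0.6, 0.6, -0.3]
finger_gap: 0.0
grip_force: 0.0
```

{"fn": "send_rows", "kwargs": {
  "series": [
    [[0, 0, 0.03], 0],
    [[0, 0, 0.06], 0],
    [[0, 0, 0.09], 0],
    [[0, 0, 0.12], 0]
  ]
}}

```text
time: 6.4
eef_pos: [0.4961, -0.0609, 0.1314]
orientation: [3.141, -0.003, 0.03]
wrist_force: [1.2, -0.6, 4.8]
finger_gap: -0.0001
grip_force: 2.3
```

{"fn": "send_rows", "kwargs": {
  "series": [
    [[0, 0, 0.02], 0],
    [[0, 0, 0.03], 0],
    [[0, 0, 0.03], 0]
  ]
}}

```text
time: 6.7
eef_pos: [0.4961, -0.0609, 0.1279]
orientation: [3.141, -0.002, 0.03]
wrist_force: [-1.4, -0.5, 10.3]
finger_gap: -0.0001
grip_force: 5.1
```

{"fn": "send_rows", "kwargs": {
  "series": [
    [[0, 0, 0.02], 0],
    [[0, 0, 0.03], 0],
    [[0, 0, 0.03], 0]
  ]
}}

```text
time: 7.0
eef_pos: [0.4963, -0.0609, 0.1277]
orientation: [3.141, -0.001, 0.031]
wrist_force: [-11.8, 1.5, 32.0]
finger_gap: -0.0002
grip_force: 16.2
```

The pin is fully home (tip height 0.1277 m, stopped at 32 N). Next I'll rise and come down behind the ring, between its far bar and the plate.

{"fn": "send_rows", "kwargs": {
  "series": [
    [[0, 0, -0.3], 0],
    [[0, 0, -0.6], 0],
    [[0, 0, -0.75], 0],
    [[0.17, 0, -0.75], 0],
    [[0.34, 0, -0.75], 0],
    [[0.34, 0, -0.75], 0],
    [[0.34, 0, -0.75], 0]
  ]
}}

```text
time: 7.7
eef_pos: [0.5449, -0.0586, 0.2326]
orientation: [-3.141, 0.004, 0.031]
wrist_force: [-0.1, -0.5, 0.2]
finger_gap: -0.0004
grip_force: 0.0
```

```bash
python3 - <<'E'
from h import *
P=robot.camera_params("wrist");np.save("w3T.npy",P["T"]);im=robot.read_camera("wrist")
s=robot.sense();print(s["eef_pos"])
for X in((0.499,-.0605,.128),(.526,-.0597,.158),(.573,-.058,.132)):print(X,proj("wrist",X,P))
cv2.imwrite("pics/w3.png",cv2.resize(im,None,fx=1.5,fy=1.5))
E
```

```text
[ 0.54450426 -0.05860129  0.23269761]
(0.499, -0.0605, 0.128) (np.float64(254.66047729239162), np.float64(250.07717270243887))
(0.526, -0.0597, 0.158) (np.float64(254.73568579569562), np.float64(233.46589376277203))
(0.573, -0.058, 0.132) (np.float64(254.3834679036557), np.float64(160.11771229045294))
```

View pics/w3.png

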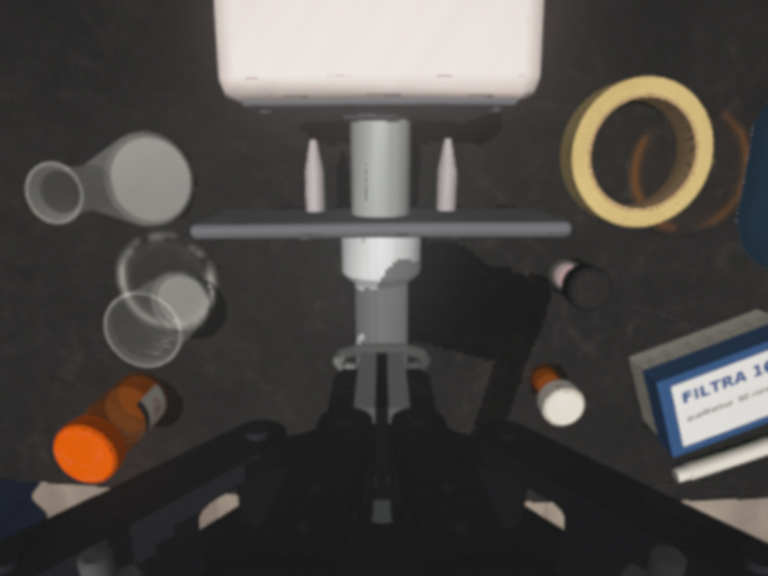

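The plate is seated against the collar, and the ring bar is at row 233 (unscaled) as predicted. Now I'll descend behind it and sweep forward.

{"fn": "send_rows", "kwargs": {
  "series": [
    [[0.01, 0, 0.2], 0],
    [[0.01, 0, 0.4], 0],
    [[0.01, 0, 0.56], 0],
    [[0.01, 0, 0.64], 0],
    [[0.01, 0, 0.64], 0]
  ]
}}

```text
time: 8.25
eef_pos: [0.5447, -0.0584, 0.1357]
orientation: [-3.14, 0.006, 0.03]
wrist_force: [-0.3, -0.3, 0.8]
finger_gap: 0.0001
grip_force: 0.0
```

{"fn": "send_rows", "kwargs": {
  "series": [
    [[-0.06, 0, 0], 0],
    [[-0.12, 0, 0], 0],
    [[-0.18, 0, 0], 0],
    [[-0.24, 0, 0], 0],
    [[-0.3, 0, 0], 0],
    [[-0.36, 0, 0], 0],
    [[-0.42, 0, 0], 0],
    [[-0.48, 0, 0], 0],
    [[-0.54, 0, 0], 0],
    [[-0.61, 0, 0], 0],
    [[-0.61, 0, 0], 0]
  ]
}}

```text
time: 9.35
eef_pos: [0.4688, -0.0616, 0.1405]
orientation: [3.141, -0.037, 0.026]
wrist_force: [34.1, 4.3, -23.9]
finger_gap: -0.0
grip_force: 17.1
```

The force climbed to 34 N, so the sweep jammed near its end. I'll back off and check whether the pin was lifted.

{"fn": "send_rows", "kwargs": {
  "series": [
    [[0.1, 0, 0], 0],
    [[0.15, 0, 0], 0],
    [[0.15, 0, 0], 0]
  ]
}}

```text
time: 9.65
eef_pos: [0.4782, -0.061, 0.1382]
orientation: [3.142, 0.002, 0.031]
wrist_force: [-0.2, 0.0, 0.9]
finger_gap: 0.0002
grip_force: 0.0
```

```bash
python3 - <<'E'
from h import *
im=robot.read_camera("scene");b=robot.read_camera("wrist")
s=robot.sense();print(s["eef_pos"],s["wrist_force"])
P=robot.camera_params("wrist")
for n,X in(("head home",(0.499,-.0605,.128)),("head z .145",(0.499,-.0605,.145)),("nose",(.484,-.061,.1)),("hinge",(.499,-.0605,.121))):print(n,proj("scene",X),proj("wrist",X,P))
a=cv2.resize(im[125:225,265:365],None,fx=4,fy=4,interpolation=cv2.INTER_CUBIC)
b=cv2.resize(b[160:360,154:354],None,fx=2,fy=2,interpolation=cv2.INTER_CUBIC)
cv2.imwrite("pics/j1.png",np.hstack([a,b]))
E
```

```text
[ 0.47725542 -0.06091583  0.13782192] [ 0.26782207 -0.42704143 -0.61552325]
head home (np.float64(319.7235798424209), np.float64(193.78833835233488)) (np.float64(254.21027082548375), np.float64(207.1289942701159))
head z .145 (np.float64(320.621296043717), np.float64(188.69082837245915)) (np.float64(254.20664590943613), np.float64(219.49448420183515))
nose (np.float64(322.9024309851042), np.float64(205.45659038615983)) (np.float64(254.2902988661785), np.float64(216.87833374315318))
hinge (np.float64(319.36052311889006), np.float64(195.84677375953538)) (np.float64(254.2115484178016), np.float64(202.74344588845366))
```

View pics/j1.png

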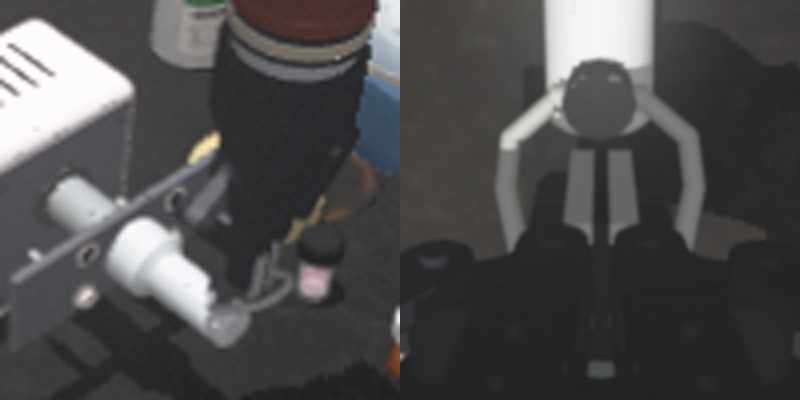

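The wrist view shows the head at (254,209) and the ring tipped forward with the fingers inside it. The head may be about 2 mm high, so I'll press the pin again now, before finishing the ring.

{"fn": "send_rows", "kwargs": {
  "series": [
    [[0, 0, -0.08], 0],
    [[0.08, 0, -0.08], 0],
    [[0.17, 0, -0.08], 0],
    [[0.17, 0, 0], 0],
    [[0.17, 0, 0.04], 0],
    [[0.17, 0, 0.06], 0],
    [[0.17, 0, 0.08], 0],
    [[0.17, 0, 0.08], 0]
  ]
}}

```text
time: 10.55
eef_pos: [0.5044, -0.0601, 0.1279]
orientation: [-3.141, -0.001, 0.03]
wrist_force: [-2.8, 1.8, 9.1]
finger_gap: -0.0002
grip_force: 4.6
```

{"fn": "send_rows", "kwargs": {
  "series": [
    [[0, 0, 0.02], 0],
    [[0, 0, 0.03], 0],
    [[0, 0, 0.03], 0]
  ]
}}

```text
time: 10.85
eef_pos: [0.5056, -0.0601, 0.1276]
orientation: [-3.141, -0.002, 0.03]
wrist_force: [-8.0, 4.3, 28.0]
finger_gap: 0.0004
grip_force: 13.9
```

The pin is confirmed home (0.1276 m, 28 N stop). Next I'll go above the bar and press it down from the top.

{"fn": "send_rows", "kwargs": {
  "series": [
    [[0, 0, -0.15], 0],
    [[0, 0, -0.3], 0],
    [[-0.15, 0, -0.32], 0],
    [[-0.35, 0, -0.32], 0],
    [[-0.35, 0, -0.32], 0],
    [[-0.35, 0, -0.32], 0]
  ]
}}

```text
time: 11.45
eef_pos: [0.4505, -0.0617, 0.1691]
orientation: [-3.141, 0.001, 0.03]
wrist_force: [-0.0, -0.4, -0.8]
finger_gap: 0.0
grip_force: 0.0
```

{"fn": "send_rows", "kwargs": {
  "series": [
    [[0, 0, 0.08], 0],
    [[0, 0, 0.14], 0],
    [[0, 0, 0.2], 0],
    [[0, 0, 0.26], 0],
    [[0, 0, 0.32], 0],
    [[0, 0, 0.38], 0],
    [[0, 0, 0.38], 0]
  ]
}}

```text
time: 12.15
eef_pos: [0.4504, -0.0615, 0.1111]
orientation: [-3.141, 0.003, 0.03]
wrist_force: [0.3, -0.5, 0.6]
finger_gap: 0.0002
grip_force: 0.0
```

{"fn": "send_rows", "kwargs": {
  "series": [
    [[0, 0, 0.04], 0],
    [[0, 0, 0.08], 0],
    [[0, 0, 0.08], 0],
    [[0, 0, 0], 0],
    [[-0.1, 0, -0.05], 0],
    [[-0.2, 0, -0.05], 0],
    [[-0.2, 0, 0.1], 0],
    [[-0.2, 0, 0.28], 0],
    [[-0.2, 0, 0.28], 0],
    [[-0.2, 0, 0.28], 0]
  ]
}}

```text
time: 13.15
eef_pos: [0.4214, -0.0627, 0.0714]
orientation: [-3.141, 0.0, 0.03]
wrist_force: [0.5, -0.2, 0.4]
finger_gap: 0.0
grip_force: 0.0
```

{"fn": "send_rows", "kwargs": {
  "series": [
    [[0.06, 0, 0], 0],
    [[0.1, 0, 0], 0],
    [[0.14, 0, 0], 0],
    [[0.18, 0, 0], 0],
    [[0.22, 0, 0], 0],
    [[0.22, 0, 0], 0]
  ]
}}

```text
time: 13.75
eef_pos: [0.4508, -0.0608, 0.0684]
orientation: [-3.139, 0.009, 0.031]
wrist_force: [-3.4, -0.8, -2.9]
finger_gap: 0.0002
grip_force: 1.9
```

{"fn": "send_rows", "kwargs": {
  "series": [
    [[0.02, 0, 0], 0],
    [[0.03, 0, 0], 0],
    [[0.04, 0, 0], 0],
    [[0.04, 0, 0], 0]
  ]
}}

```text
time: 14.15
eef_pos: [0.4616, -0.0618, 0.0715]
orientation: [3.141, -0.002, 0.03]
wrist_force: [-1.1, -0.2, -1.1]
finger_gap: 0.0
grip_force: 0.5
```

{"fn": "send_rows", "kwargs": {
  "series": [
    [[0.02, 0, 0], 0],
    [[0.03, 0, 0], 0],
    [[0.03, 0, 0], 0]
  ]
}}

```text
time: 14.45
eef_pos: [0.4625, -0.0616, 0.0706]
orientation: [3.141, 0.007, 0.031]
wrist_force: [-8.8, -1.6, 4.0]
finger_gap: -0.0002
grip_force: 4.2
```

{"fn": "send_rows", "kwargs": {
  "series": [
    [[0.02, 0, 0], 0],
    [[0.03, 0, 0], 0],
    [[0.03, 0, 0], 0]
  ]
}}

```text
time: 14.75
eef_pos: [0.4634, -0.0614, 0.07]
orientation: [-3.141, 0.016, 0.032]
wrist_force: [-16.5, -3.2, 10.6]
finger_gap: -0.0001
grip_force: 8.3
```

That is the expected stop position (0.4634 m), with force building. I'll retreat clear and take the last look.

{"fn": "send_rows", "kwargs": {
  "series": [
    [[-0.2, 0, 0], 0],
    [[-0.4, 0, 0], 0],
    [[-0.4, 0, -0.3], 0],
    [[-0.4, 0, -0.6], 0],
    [[-0.4, 0.2, -0.95], 0],
    [[-0.4, 0.5, -0.95], 0],
    [[-0.4, 0.5, -0.95], 0],
    [[-0.4, 0.5, -0.95], 0]
  ]
}}

```text
time: 15.55
eef_pos: [0.4127, -0.1393, 0.2146]
orientation: [3.141, -0.003, 0.027]
wrist_force: [-0.0, -0.4, 0.3]
finger_gap: -0.0003
grip_force: 0.0
```

```bash
python3 - <<'E'
from h import *
im=robot.read_camera("scene");P=robot.camera_params("wrist");b=robot.read_camera("wrist")
s=robot.sense();print(s["eef_pos"],s["wrist_force"])
th=2.64
X={"head home":(.499,-.0605,.128),"head+5mm":(.499,-.0605,.133),"bar":(.499-.046*np.sin(th),-.0615,.121+.046*np.cos(th)),"bar2.3":(.499-.046*np.sin(2.3),-.0615,.121+.046*np.cos(2.3)),"nose":(.484,-.061,.1),"plateL":(.575,.035,.132)}
for n,x in X.items():
    u=proj("scene",x);w=proj("wrist",x,P);print(n,np.round(u,1),"crop",np.round([(u[0]-265)*4,(u[1]-125)*4]),np.round(w,1),"crop",np.round([400+(w[0]-120)*2,w[1]*2]))
a=cv2.resize(im[125:225,265:365],None,fx=4,fy=4,interpolation=cv2.INTER_CUBIC)
b=cv2.resize(b[0:200,120:320],None,fx=2,fy=2,interpolation=cv2.INTER_CUBIC)
cv2.imwrite("pics/f1.png",np.hstack([a,b]))
E
```

```text
[ 0.41151158 -0.1373151   0.21271521] [ 0.08061966  0.79950583 -0.24185615]
head home [319.7 193.8] crop [219. 275.] [139.1  72.9] crop [438. 146.]
head+5mm [320.  192.3] crop [220. 269.] [136.5  72.3] crop [433. 145.]
bar [324.1 212.5] crop [236. 350.] [161.1 106.2] crop [482. 212.]
bar2.3 [328.3 212.9] crop [253. 351.] [158.3 122.3] crop [477. 245.]
nose [322.9 205.5] crop [232. 322.] [153.1  96.8] crop [466. 194.]
plateL [267.6 192.3] crop [ 10. 269.] [ -9.5 -46.8] crop [141. -94.]
```

View pics/f1.png

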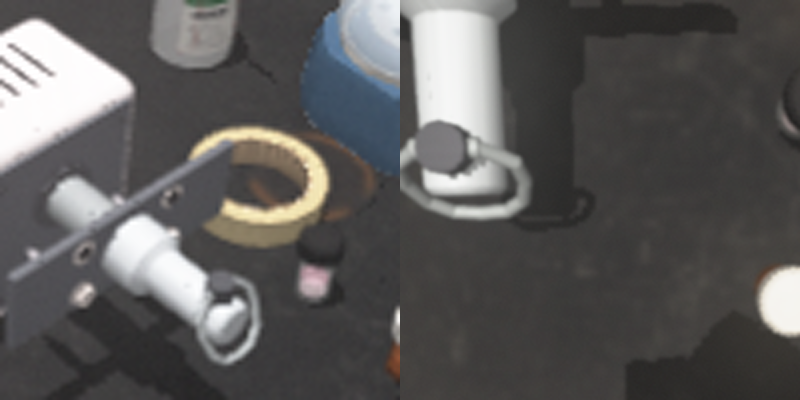

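The plate is seated and the head is down: at (220,282) in the scene crop against (219,275) predicted, and on the wrist prediction. The ring hangs over the nose, with its bar at (240,355) and (475,210), within about 7 crop pixels (2-4 image pixels) of the 2.64 rad end stop. The neighbours visible in the crop haven't moved.

```bash
python3 -c "
from rig import robot
print(robot.hand_in())"
```

```text
the job is handed in; nothing more can be done
None
```

The carrier is pushed home, the pin is pressed fully down and the ring is swung over the hub's nose to its stop; the first ring sweep jammed at 34 N, so I pressed the pin again before finishing the ring, then handed in just after 15.6 s.

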